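# Battery pack from the charger into the flap-topped fire box

### The job

Put the charged battery pack away in the yellow fire-safe box. Lift it out of the charger (only its broad faces can be reached there), stand it upright on the bare worktop and let go, then take it again (its narrow sides suit the slot) and lower it gently through the sprung flaps in the lid until it stands upright on the box floor and both flaps have closed above it. Do not drop it into the box or tip it over, and leave the tape roll and the tin where they are.

Things in the scene. Friction and masses are not known exactly. Their poses are not given: they have to be found in the camera images.
- pack_mid (a point): Centre (half-way up) of the loose battery pack: black block with a red band near the top, about 0.3 kg, 30 mm (its x, thickness) by 56 mm (its y, width) by 92 mm high (its z, up). It starts standing in the charger, its underside 18 mm above the worktop. Broad faces look along x, narrow sides along y.
- charger_seat (a point): Seat of the fixed charger under the pack, 18 mm above the worktop; black base 100 mm (x) by 110 mm (y), axes as the pack's at the start. Grey cheeks (44 mm in x, 12 mm thick) stand to 108 mm beside the pack's narrow sides, so there it can be held only by its broad faces (along x); lips 10 mm high lie 3 mm from those. It lifts straight up.
- slot (a point): Centre of the slot in the lid of the fixed yellow box (120 mm x, 200 mm y), level with the lid's top, 128 mm above the worktop; z up. Slot 48 mm (x) by 140 mm (y): the pack's width goes along y, and fingers at its narrow sides may follow it in. Box floor 122 mm below this point: a pack standing there has its top 30 mm below the lid. Inside guides 55 mm high, 62 mm apart in x.
- flap_near (a joint): Sprung dust flap hinged on the slot's long edge at -x of the slot, 24 mm wide (half the slot), 140 mm long; rad, 0 = shut and level with the lid, grows as it is pushed down into the box, to 1.35. A weak spring (about 2 to 3 N at its edge) always shuts it.
- flap_far (a joint): The like flap on the slot's +x edge; rad, 0 = shut, to 1.35 pushed down. The free edges of both meet along the middle of the slot; hanging open, they reach at most 27 mm below the lid's top.
- tape_black: Bystander: roll of black insulating tape lying flat in mid-table, 64 mm across, 19 mm high; the worktop in front of it, between the charger and the box, is bare to about 0.4 m from the base; origin at the centre of its underside.
- grease_tin: Bystander: small round tin with a dark red lid, 59 mm across, 37 mm high, behind the tape; origin at the centre of its underside.
- pack: The same battery pack; origin at the centre of its underside, axes as point pack_mid.
Things that resemble listed ones, but are neither listed nor needed, are in the scene too. There is more than one size of the pack; the job needs the largest.

How it is judged:
By the outcome, as a careful person would: the job done as asked, in the order asked, and still so for the second after the job is handed in, with the robot touching nothing.
It also fails if it takes over 61 s, if anything falls off the work surface, if the arm or the gripper's body presses on something with over 40 N, if the wrist force passes 120 N, or if a joint passes its speed limit or range.

### The arm

A 6-joint arm with a two-finger parallel gripper is mounted at the origin on a cart in front of the work surface, level with it; the furniture and walls round the work are solid. World frame = base frame: x ahead of the robot, y to its left, z up, the work surface at z = 0. Lengths are in mm, angles in rad, forces in N, time in s.
With the tool pointing down it reaches from about 350 to 975 mm from the base axis. Payload 4.9 kg.
Tool frame: the origin (TCP) lies midway between the tips of the shut fingers; the grasp point (between the pads) lies 19 mm behind it; z points along the fingers, y is the line along which they close (so a half turn about z gives the same grasp; the last joint's range is limited). The gripper opens to 85 mm and grips with 20 to 120 N. Pads are 22 mm wide; open, the fingers measure 114 mm over their backs; the gripper's body (76 mm by 85 mm) begins 54 mm behind the grasp point. The pads swing forward as they close: fully open they stand 13 mm farther back than shut.
Start: joints at [1.216, 0.053, 1.613, -0, 1.476, -0.119], TCP at [146.004, 607.688, 231.304] pointing down, gripper open.
Joint ranges: [-3.01, 3.01], [-1.01, 2.22], [0.06, 2.58], [-1.02, 4.17], [0.09, 2.62], [-3.14, 3.14]. Speed limits (rad/s): [2.57, 2.57, 3.14, 3.14, 3.14, 3.14].

### API

Orientations are given as a unit quaternion [w, x, y, z].
In Python, from bench import robot gives the robot as it stands. The module is installed in compiled form; this text tells all that it offers.
- The arm moves only by the tool send_rows, never from a script. Its argument "steps" is a list of rows, each a list of 3 entries, a list of its own where there are three numbers: the opening in per cent of the stroke, from 0 (shut) to 100 (fully open), then the shift along the tool's x, y, z in m, then the turn about the tool's z in rad. In form: [[fingers, [dx, dy, dz], spin], ...]. A call has exactly 10 rows; each row shifts and turns the commanded pose from where the row before left it, along the tool's axes as they then stand; what a row does not reach is not made up. A row lasts 1/12 s, in which the tool goes at most 41.7 mm and 7.16 degrees, less where a joint would pass 70% of its speed; a pose out of reach is approached as far as the arm can. A call is refused whole if a number of a shift passes 0.0417 or a number of a turn 0.125, either way. A call with a gripper value outside its range is refused whole. The fingers move at their own pace and stop on an object; "squeeze" is the grip in N (left out, the last holds). Time passes only in rows, so rows that do not move let the fingers close, or fill a call up. It gives the time, the measured TCP pose, the force, the opening and the grip force at its end, in the units of the state.
- robot.read_state(): the state, without advancing time (a new reading comes with each control period).
- robot.read_camera(name): name is "scene" or "top" or "wrist"; returns a dict with "image" (384x512x3 uint8, red, green, blue), "intrinsics" (3x3 intrinsics, pixels), "k1" (the pictures are not rectified: a ray, as slopes to the right and down, at radius r is drawn at 1 + k1 r^2 times it, then the intrinsics apply), "R" (3x3) and "t" (3): a world point X has camera coordinates R X + t. Camera axes: x right, y down, z forward; pixel columns grow to the right and rows downward; lengths in mm; the calibration is good to about 2 mm. A picture is of the moment at which its call begins. There is no depth.
- robot.sign_off(): hands the job in; it is judged then, once.
The state is a dict: "t": time; "qpos": joint angles; "qd": joint speeds; "joint_torque": joint torques, N m; "tcp_pos": TCP position; "orientation": TCP orientation; "contact_force": force on the tool from outside, world axes, zero at the start; "moment": the same for the moment, N m; "grip_width": finger opening in mm; "grip_force": force on a finger pad.
Only numpy, scipy, OpenCV 4.12 (cv2) and the standard library are available. Lean on these libraries where they do the work, as an engineer would, in place of code of your own. Each camera call takes 0.05 s, during which the arm holds its last target. There are 200 camera calls.

## Working session

There is one attempt and no reset: what is moved stays moved. The work goes in short steps, Python scripts to look and compute and a tool call to move; the robot and the scene stay as the last step left them, time stands still between calls to the robot, and variables do not carry over. Pictures are saved under pics/ and viewed, at most 10 in all, crops included, and the job is handed in when it is done.

Besides the shell and the picture viewer there is one more tool, called after "Request:" in YAML: its name, and indented under it one key for each argument. send_rows: Moves the arm, as the interface text tells. Its arguments: {"type":"object","properties":{"steps":{"type":"array","items":{"type":"array"}},"squeeze":{"type":"number"}},"required":["steps"]}

```bash
mkdir -p pics; cat > h.py <<'E'
import numpy as np, cv2
from bench import robot
def snap(n):
    c=robot.read_camera(n); return c
def ray(c,u,v):
    K=np.array(c["intrinsics"]);R=np.array(c["R"]);t=np.array(c["t"])
    d=np.array([(u-K[0,2])/K[0,0],(v-K[1,2])/K[1,1]]);s=d.copy()
    for _ in range(20): s=d/(1+c["k1"]*(s@s))
    return -R.T@t, R.T@np.array([s[0],s[1],1])
def onz(c,u,v,z):
    o,d=ray(c,u,v); return o+d*(z-o[2])/d[2]
def proj(c,X):
    K=np.array(c["intrinsics"]);p=np.array(c["R"])@np.array(X,float)+np.array(c["t"])
    s=p[:2]/p[2]; s=s*(1+c["k1"]*(s@s)); return K[0,0]*s[0]+K[0,2],K[1,1]*s[1]+K[1,2]
def save(c,name): cv2.imwrite("pics/"+name,c["image"][:,:,::-1])
E
python3 - <<'E'
from h import *
import pickle
a={n:snap(n) for n in("scene","top","wrist")}
pickle.dump(a,open("a.pkl","wb"))
for n in a: save(a[n],n+"0.png"); print(n,-np.array(a[n]["R"]).T@a[n]["t"])
s=robot.read_state(); print(s)
E
```

```text
scene [ -11.21667439 -533.32844339  627.92672682]
top [ 487.29781662  -14.3625249  1324.95827553]
wrist [ 69.27381822 625.77159012 371.91880785]
{'t': 0.15, 'qpos': array([ 1.21599864e+00,  5.32458363e-02,  1.61400876e+00, -3.12760991e-06,
        1.47598196e+00, -1.19000446e-01]), 'qd': array([-0.00106225, -0.00166681, -0.0053555 ,  0.00239914, -0.00044274,
        0.00096564]), 'joint_torque': array([ 2.07218054e-04, -3.94241631e+01, -3.70719481e+01, -1.15368616e-04,
        4.62944736e-03,  2.23022091e-06]), 'tcp_pos': array([145.8391159 , 607.2380961 , 230.30222169]), 'orientation': array([-1.91389808e-04,  1.17625490e-01,  9.93057686e-01, -7.99358633e-04]), 'contact_force': array([-0.16958837, -0.88057299,  0.65619359]), 'moment': array([ 0.00615412,  0.05343256, -0.09825997]), 'grip_force': 0.0, 'grip_width': 85.11090891336829}
```

View pics/scene0.png

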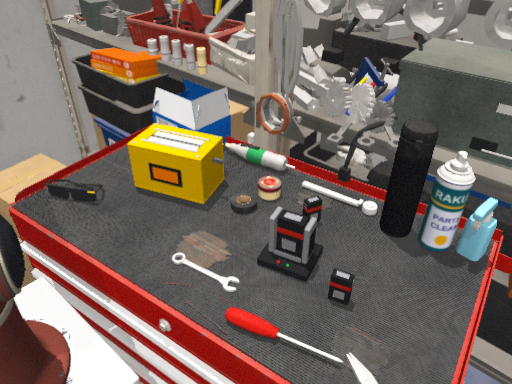

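View pics/top0.png

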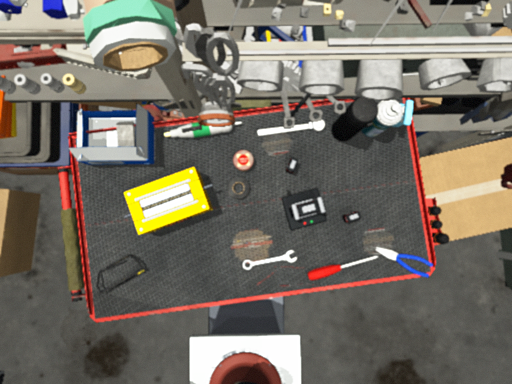

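The scene shows three packs: (295,235) in the charger, (313,207) behind it and (341,286) loose at the right. The charger one is the largest and fits the description. The box is at (178,160) in scene and (168,200) in top. The tape is at (238,188) and the tin at (243,160) in top. Next I confirm with an enlarged crop and measure.

```bash
python3 - <<'E'
from h import *
import pickle
a=pickle.load(open("a.pkl","rb"))
T=a["top"];S=a["scene"]
ti=T["image"][:,:,::-1]; si=S["image"][:,:,::-1]
A=cv2.resize(ti[175:240,265:370],None,fx=4,fy=4,interpolation=2)
B=cv2.resize(ti[160:240,115:215],None,fx=4,fy=4,interpolation=2)
C=cv2.resize(si[190:290,245:370],None,fx=3.2,fy=3.2,interpolation=2)
o=np.zeros((600,800,3),np.uint8)
o[:260,:400]=A[:260,:400]; o[:320,400:800]=B[:320]; h=min(280,C.shape[0]); o[320:320+h,:400]=C[:h,:400]
cv2.imwrite("pics/crop1.png",o)
print("tcp in top",proj(T,[146,607,231]), "origin",proj(T,[0,0,0]))
hsv=cv2.cvtColor(T["image"],cv2.COLOR_RGB2HSV)
y=cv2.inRange(hsv,(20,130,120),(34,255,255)); y[:150]=0;y[:,:110]=0;y[:,230:]=0;y[245:]=0
c=max(cv2.findContours(y,0,2)[0],key=cv2.contourArea); r=cv2.minAreaRect(c)
b=cv2.boxPoints(r); P=np.array([onz(T,*p,128) for p in b]); print(r,"\nbox corners",P.round(),P.mean(0).round(1),[np.linalg.norm(P[i]-P[i-1]).round() for i in range(4)])
# slot (white-ish / low sat) inside the lid
g=((hsv[...,1]<90)).astype(np.uint8)*255; m=np.zeros_like(g); cv2.drawContours(m,[c],-1,255,-1); g&=m; g=cv2.morphologyEx(g,cv2.MORPH_CLOSE,np.ones((5,5)))
c2=max(cv2.findContours(g,0,2)[0],key=cv2.contourArea); b=cv2.boxPoints(cv2.minAreaRect(c2))
P=np.array([onz(T,*p,128) for p in b]); print("slot",P.round(),P.mean(0).round(1),[np.linalg.norm(P[i]-P[i-1]).round() for i in range(4)],"ang",[np.degrees(np.arctan2(*(P[i]-P[i-1])[[1,0]])).round(1) for i in range(4)])
E
```

```text
tcp in top (np.float64(-14.105729714953924), np.float64(368.70902478069337)) origin (np.float64(245.15930321330768), np.float64(389.69581177931093))
((166.13658142089844, 200.37074279785156), (47.21347427368164, 77.33922576904297), 69.775146484375) 
box corners [[566. 322. 128.]
 [636. 128. 128.]
 [516.  85. 128.]
 [448. 278. 128.]] [541.3 202.9 128. ] [np.float64(126.0), np.float64(206.0), np.float64(127.0), np.float64(205.0)]
slot [[548. 289. 128.]
 [600. 142. 128.]
 [536. 119. 128.]
 [484. 266. 128.]] [541.9 204.1 128. ] [np.float64(67.0), np.float64(156.0), np.float64(68.0), np.float64(156.0)] ang [np.float64(20.0), np.float64(-70.6), np.float64(-160.4), np.float64(109.3)]
```

View pics/crop1.png

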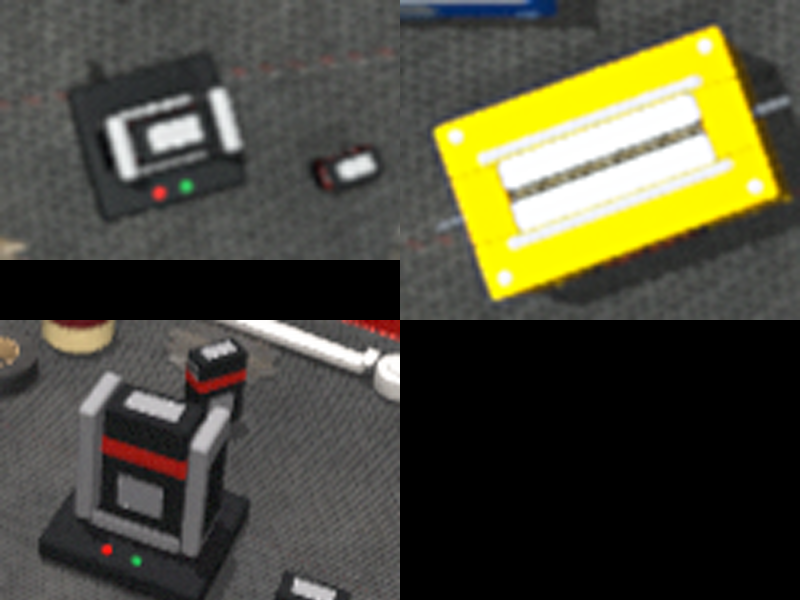

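The crop confirms it: the large pack sits between the grey cheeks, with its label at about (309,208) in top. The two others are clearly smaller. The slot with its white flaps is centred at about (168,201).

```bash
python3 - <<'E'
from h import *
import pickle
a=pickle.load(open("a.pkl","rb"))
T=a["top"];S=a["scene"]
def comps(c,z,x0,x1,y0,y1,lo=140):
    hsv=cv2.cvtColor(c["image"],cv2.COLOR_RGB2HSV)
    m=((hsv[...,1]<60)&(hsv[...,2]>lo)).astype(np.uint8); k=np.zeros_like(m);k[y0:y1,x0:x1]=m[y0:y1,x0:x1]
    n,l,s,ce=cv2.connectedComponentsWithStats(k)
    for i in range(1,n):
        if s[i,4]>8:
            pts=np.argwhere(l==i)[:,::-1].astype(np.float32); r=cv2.minAreaRect(pts)
            P=[onz(c,*p,z) for p in cv2.boxPoints(r)]
            print(ce[i].round(1),s[i,4],onz(c,*ce[i],z).round(1),"rect",[round(v,1) for v in r[1]],[np.degrees(np.arctan2(*(P[j]-P[j-1])[[1,0]])).round(1) for j in range(2)])
print("top charger");comps(T,110,280,335,185,235)
print("scene charger");comps(S,110,265,325,200,235,150)
print("tape",onz(T,238,188,19),"tin",onz(T,243,160,37),"small",onz(T,292,165,40),"wrench",onz(T,245,265,0),onz(T,295,255,0))
# dark base outline
hsv=cv2.cvtColor(T["image"],cv2.COLOR_RGB2HSV)
d=(hsv[...,2]<52).astype(np.uint8);k=np.zeros_like(d);k[183:233,278:330]=d[183:233,278:330]
k=cv2.morphologyEx(k,cv2.MORPH_CLOSE,np.ones((13,13)));k=cv2.morphologyEx(k,cv2.MORPH_OPEN,np.ones((5,5)))
c=max(cv2.findContours(k,0,2)[0],key=cv2.contourArea);r=cv2.minAreaRect(c);P=np.array([onz(T,*p,18) for p in cv2.boxPoints(r)])
print("base",P.mean(0),[np.linalg.norm(P[i]-P[i-1]).round() for i in range(2)],[np.degrees(np.arctan2(*(P[j]-P[j-1])[[1,0]])).round(1) for j in range(2)])
E
```

```text
top charger
[320.8 204.2] 71 [ 525.5 -213.3  110. ] rect [15.8, 4.5] [np.float64(14.6), np.float64(-74.9)]
[297.3 208.7] 95 [ 514.3 -149.2  110. ] rect [12.5, 25.0] [np.float64(53.3), np.float64(-36.9)]
[308.3 208. ] 87 [ 515.6 -179.   110. ] rect [6.5, 13.1] [np.float64(12.8), np.float64(-76.8)]
scene charger
[311.7 200.3] 10 [ 581.3 -175.7  110. ] rect [1.0, 6.0] [np.float64(35.1), np.float64(-48.1)]
[275.4 212.9] 67 [ 499.7 -145.9  110. ] rect [4.4, 14.8] [np.float64(81.0), np.float64(14.3)]
[292.9 216.6] 85 [ 513.6 -178.5  110. ] rect [16.5, 5.5] [np.float64(107.1), np.float64(27.7)]
[310.2 223.6] 75 [ 518.8 -215.7  110. ] rect [5.0, 15.3] [np.float64(88.3), np.float64(15.8)]
tape [579.16496283  13.13471583  19.        ] tin [659.08357088  -2.74002615  37.        ] small [ 642.23016085 -144.31784723   40.        ] wrench [353.82609215  -4.22735151   0.        ] [ 380.69316586 -151.61747356    0.        ]
base [ 520.11493334 -178.20810195   18.        ] [np.float64(109.0), np.float64(113.0)] [np.float64(12.9), np.float64(-76.8)]
```

Request:
send_rows:
  steps:
    - [100,[0,0,0],0.1086]
    - [100,[0,0,0],0.1086]
    - [100,[0,0,0],0.1086]
    - [100,[0,0,0],0.1086]
    - [100,[0,0,0],0.1086]
    - [100,[0,0,0],0.1086]
    - [100,[0,0,0],0.1086]
    - [100,[0,0,0],0.1086]
    - [100,[0,0,0],0.1086]
    - [100,[0,0,0],0.1086]
  squeeze: 40

```text
t: 0.98
tcp_pos: [145.9, 607.4, 230.8]
orientation: [0.0, 0.616, 0.788, -0.0]
contact_force: [0.8, -0.1, 0.1]
grip_width: 85.3
grip_force: 0.0
```

Request:
send_rows:
  steps:
    - [100,[-0.0284,0.00545,0],0]
    - [100,[-0.0284,0.00545,0],0]
    - [100,[-0.0284,0.00545,0],0]
    - [100,[-0.0284,0.00545,0],0]
    - [100,[-0.0284,0.00545,0],0]
    - [100,[-0.0284,0.00545,0],0]
    - [100,[-0.0284,0.00545,0],0]
    - [100,[-0.0284,0.00545,0],0]
    - [100,[-0.0284,0.00545,0],0]
    - [100,[-0.0284,0.00545,0],0]

```text
t: 1.82
tcp_pos: [268.9, 344.5, 230.9]
orientation: [0.0, 0.614, 0.79, -0.0]
contact_force: [1.3, -0.8, -0.2]
grip_width: 85.6
grip_force: 0.0
```

Request:
send_rows:
  steps:
    - [100,[-0.0284,0.00545,0],0]
    - [100,[-0.0284,0.00545,0],0]
    - [100,[-0.0284,0.00545,0],0]
    - [100,[-0.0284,0.00545,0],0]
    - [100,[-0.0284,0.00545,0],0]
    - [100,[-0.0284,0.00545,0],0]
    - [100,[-0.0284,0.00545,0],0]
    - [100,[-0.0284,0.00545,0],0]
    - [100,[-0.0284,0.00545,0],0]
    - [100,[-0.0284,0.00545,0],0]

```text
t: 2.65
tcp_pos: [391.8, 82.6, 231.1]
orientation: [0.0, 0.614, 0.789, 0.0]
contact_force: [0.1, 0.4, 0.1]
grip_width: 85.2
grip_force: 0.0
```

Request:
send_rows:
  steps:
    - [100,[-0.0284,0.00545,0],0]
    - [100,[-0.0284,0.00545,0],0]
    - [100,[-0.0284,0.00545,0],0]
    - [100,[-0.0284,0.00545,0],0]
    - [100,[-0.0284,0.00545,0],0]
    - [100,[-0.0284,0.00545,0],0]
    - [100,[-0.0284,0.00545,0],0]
    - [100,[-0.0284,0.00545,0],0]
    - [100,[-0.0284,0.00545,0],0]
    - [100,[0,0,0],0]

```text
t: 3.48
tcp_pos: [503.0, -155.2, 230.7]
orientation: [0.0, 0.615, 0.788, -0.001]
contact_force: [0.1, 0.3, 0.3]
grip_width: 85.5
grip_force: 0.0
```

```bash
cat >> h.py <<'E'
from scipy.spatial.transform import Rotation as Ro
def st():
    s=robot.read_state(); q=s["orientation"]; M=Ro.from_quat([q[1],q[2],q[3],q[0]]).as_matrix()
    th=np.degrees(np.arctan2(M[1,1],M[0,1]))
    print("t%.2f"%s["t"],"tcp",s["tcp_pos"].round(1),"theta_y %.2f"%th,"tilt",M[:,2].round(3),"F",s["contact_force"].round(1),"M",s["moment"].round(2),"w %.1f g %.1f"%(s["grip_width"],s["grip_force"]))
    return s,M
def shift(M,D): return (M.T@np.array(D,float)).round(1)
E
python3 - <<'E'
from h import *
s,M=st(); c=snap("wrist"); save(c,"w1.png")
import pickle; pickle.dump(c,open("w1.pkl","wb"))
print(proj(c,[515,-179,110]))
E
```

```text
t3.48 tcp [ 503.  -155.2  230.7] theta_y 14.05 tilt [-0.001 -0.001 -1.   ] F [0.1 0.3 0.3] M [-0.04 -0.03 -0.05] w 85.5 g 0.0
(np.float64(256.316139579787), np.float64(212.30032073878775))
```

View pics/w1.png

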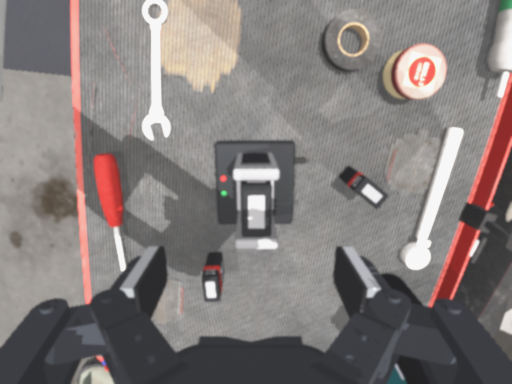

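The wrist view shows the charger aligned with the tool. The label is at (257,212), the cheeks at (257,173) and (257,244), and a smaller pack at (213,275).

```bash
python3 - <<'E'
from h import *
import pickle
c=pickle.load(open("w1.pkl","rb"))
hsv=cv2.cvtColor(c["image"],cv2.COLOR_RGB2HSV)
m=((hsv[...,1]<60)&(hsv[...,2]>150)).astype(np.uint8);k=np.zeros_like(m);k[155:255,230:285]=m[155:255,230:285]
n,l,s,ce=cv2.connectedComponentsWithStats(k)
for i in range(1,n):
    if s[i,4]>40:
        z=110 if 195<ce[i][1]<230 else 108
        pts=np.argwhere(l==i)[:,::-1].astype(np.float32);r=cv2.minAreaRect(pts);P=np.array([onz(c,*p,z) for p in cv2.boxPoints(r)])
        print(ce[i].round(1),s[i],onz(c,*ce[i],z).round(1),P.mean(0).round(1),[np.linalg.norm(P[j]-P[j-1]).round() for j in range(2)],[np.degrees(np.arctan2(*(P[j]-P[j-1])[[1,0]])).round(1) for j in range(2)])
d=(hsv[...,2]<60).astype(np.uint8);k=np.zeros_like(d);k[135:228,208:302]=d[135:228,208:302]
k=cv2.morphologyEx(k,cv2.MORPH_OPEN,np.ones((9,9)))
q=max(cv2.findContours(k,0,2)[0],key=cv2.contourArea);x,y,w,h=cv2.boundingRect(q);print("base px",x,y,w,h)
for u,v in((x,y),(x+w,y),(x+w,y+h),(x,y+h)): print(onz(c,u,v,18).round(1))
r=cv2.minAreaRect(q);print(r)
E
```

```text
[254.8 177. ] [233 167  47  43 749] [ 505.  -145.7  108. ] [ 509.8 -153.6  108. ] [np.float64(41.0), np.float64(43.0)] [np.float64(110.6), np.float64(22.1)]
[255.9 210.6] [247 195  19  33 578] [ 514.2 -177.3  110. ] [ 514.4 -178.1  110. ] [np.float64(33.0), np.float64(17.0)] [np.float64(103.9), np.float64(14.0)]
[260.2 243.9] [235 235  50  20 559] [ 527.6 -212.   108. ] [ 527.2 -213.1  108. ] [np.float64(22.0), np.float64(49.0)] [np.float64(103.1), np.float64(14.0)]Traceback (most recent call last):
  File "<stdin>", line 14, in <module>
ValueError: max() iterable argument is empty
```

Request:
send_rows:
  steps:
    - [100,[-0.0127,0.0027,0],0]
    - [100,[-0.0127,0.0028,0],0]
    - [100,[0,0,0.016],0]
    - [100,[0,0,0.016],0]
    - [100,[0,0,0.016],0]
    - [100,[0,0,0.016],0]
    - [100,[0,0,0.016],0]
    - [100,[0,0,0.016],0]
    - [100,[0,0,0.008],0]
    - [100,[0,0,0],0]

```text
t: 4.37
tcp_pos: [512.4, -174.0, 124.9]
orientation: [-0.002, 0.614, 0.79, -0.0]
contact_force: [-0.8, 0.0, -0.6]
grip_width: 85.1
grip_force: 0.0
```

```bash
python3 - <<'E'
from h import *
s,M=st(); c=snap("wrist")
print(proj(c,[514.5,-178.5,110]), shift(M,np.array([514.5,-178.5,61])-s["tcp_pos"]))
hsv=cv2.cvtColor(c["image"],cv2.COLOR_RGB2HSV)
m=((hsv[...,1]<60)&(hsv[...,2]>150)).astype(np.uint8)
n,l,st_,ce=cv2.connectedComponentsWithStats(m)
for i in range(1,n):
    if st_[i,4]>200: print(ce[i].round(),st_[i],onz(c,*ce[i],110).round(1))
save(c,"w2.png")
E
```

```text
t4.37 tcp [ 512.4 -174.   124.9] theta_y 14.30 tilt [-0.004  0.002 -1.   ] F [-0.8  0.  -0.6] M [-0.02  0.03 -0.  ] w 85.1 g 0.0
(np.float64(252.1509813451228), np.float64(245.0221828788221)) [-5.   1.1 63.9]
[84. 63.] [  78    0   14  136 1076] [ 406.1 -100.7  110. ]
[148.  48.] [  93    0  137  155 9107] [437.2 -86.4 110. ]
[486.  38.] [ 462    0   50   85 2198] [601.6 -36.9 110. ]
[65. 75.] [ 63  27   6  97 232] [ 396.7 -108.4  110. ]
[75. 81.] [ 73  33   6  98 236] [ 402.2 -110.5  110. ]
[70. 74.] [ 68  36   5  79 212] [ 399.2 -107.4  110. ]
[25. 68.] [ 21  40   8  55 214] [ 374.4 -109.9  110. ]
[233.  75.] [220  56  25  42 447] [481.2 -88.8 110. ]
[358. 108.] [348  58  24  86 307] [548.4 -87.6 110. ]
[  3. 141.] [  0  70  13 124 659] [ 363.4 -151.8  110. ]
[153. 120.] [150  74   6  86 228] [ 445.3 -120.8  110. ]
[472. 160.] [ 433   78   74  127 2911] [622.1 -97.1 110. ]
[172. 137.] [ 155   89   35   91 1278] [ 456.7 -126.9  110. ]
[331. 131.] [322 113  18  37 229] [ 538.2 -102.7  110. ]
[483. 244.] [ 445  143   67  166 3233] [ 655.1 -143.4  110. ]
[252. 185.] [ 214  174   76   29 1599] [ 505.  -142.1  110. ]
[138. 248.] [121 192  35 106 851] [ 448.  -197.7  110. ]
[124. 222.] [118 195  12  52 370] [ 437.5 -182.7  110. ]
[423. 211.] [408 198  31  28 446] [ 606.7 -132.8  110. ]
[252. 243.] [ 238  218   29   52 1302] [ 514.3 -177.4  110. ]
[ 12. 297.] [   0  231   30  114 1684] [ 366.7 -258.9  110. ]
[362. 270.] [343 245  37  53 557] [ 585.5 -178.8  110. ]
[ 69. 279.] [ 58 251  23  56 556] [ 406.6 -232.2  110. ]
[315. 304.] [ 290  253   50   97 2100] [ 564.7 -210.3  110. ]
[253. 292.] [220 285  65  26 997] [ 523.5 -211.2  110. ]
[ 92. 363.] [ 78 354  26  25 341] [ 425.3 -302.1  110. ]
```

View pics/w2.png

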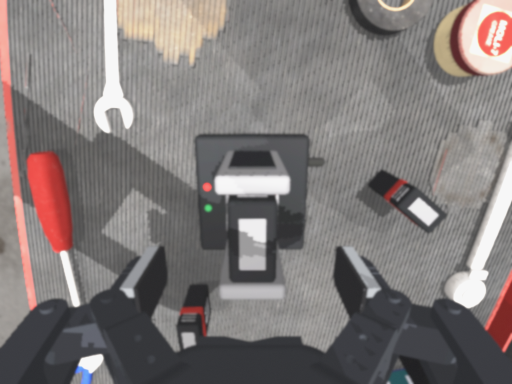

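The label at (252,243) sits between the fingers. Descending.

Request:
send_rows:
  steps:
    - [100,[-0.004,0.001,0.01],0]
    - [100,[0,0,0.01],0]
    - [100,[0,0,0.01],0]
    - [100,[0,0,0.01],0]
    - [100,[0,0,0.01],0]
    - [100,[0,0,0.008],0]
    - [100,[0,0,0.005],0]
    - [100,[0,0,0],0]
    - [100,[0,0,0],0]
    - [40,[0,0,0],0]

```text
t: 5.25
tcp_pos: [516.1, -178.7, 64.9]
orientation: [0.0, 0.614, 0.789, 0.0]
contact_force: [-0.7, 0.0, -0.6]
grip_width: 75.4
grip_force: 0.0
```

Request:
send_rows:
  steps:
    - [20,[0,0,0],0]
    - [0,[0,0,0],0]
    - [0,[0,0,0],0]
    - [0,[0,0,0],0]
    - [0,[0,0,0],0]
    - [0,[0,0,0],0]
    - [0,[0,0,0],0]
    - [0,[0,0,0],0]
    - [0,[0,0,0],0]
    - [0,[0,0,0],0]
  squeeze: 40

```text
t: 6.08
tcp_pos: [515.8, -178.6, 64.8]
orientation: [0.0, 0.614, 0.789, -0.0]
contact_force: [-1.8, -0.8, 4.7]
grip_width: 29.6
grip_force: 43.6
```

```bash
python3 -c "
from h import *
st()"
```

```text
t6.08 tcp [ 515.8 -178.6   64.8] theta_y 14.27 tilt [ 0. -0. -1.] F [-1.8 -0.8  4.7] M [ 0.06  0.37 -0.04] w 29.6 g 43.6
```

Request:
send_rows:
  steps:
    - [0,[0,0,-0.005],0]
    - [0,[0,0,-0.01],0]
    - [0,[0,0,-0.014],0]
    - [0,[0,0,-0.014],0]
    - [0,[0,0,-0.014],0]
    - [0,[0,0,-0.014],0]
    - [0,[0,0,-0.014],0]
    - [0,[0,0,-0.014],0]
    - [0,[0,0,-0.014],0]
    - [0,[0,0,-0.012],0]

```text
t: 6.92
tcp_pos: [515.5, -178.3, 190.2]
orientation: [-0.0, 0.614, 0.789, 0.0]
contact_force: [1.5, -0.2, -3.3]
grip_width: 29.8
grip_force: 42.7
```

```bash
python3 -c "
from h import *
s,M=st()
for p in((450,20),(460,40)): print(shift(M,np.array([*p,s['tcp_pos'][2]])-s['tcp_pos']))
c=snap('wrist'); save(c,'w3.png')"
```

```text
t6.92 tcp [ 515.5 -178.3  190.2] theta_y 14.27 tilt [-0.  0. -1.] F [ 1.5 -0.2 -3.3] M [-0.01 -0.01  0.01] w 29.8 g 42.7
[208.3 -14.6   0. ]
[225.2   0.    0. ]
```

View pics/w3.png

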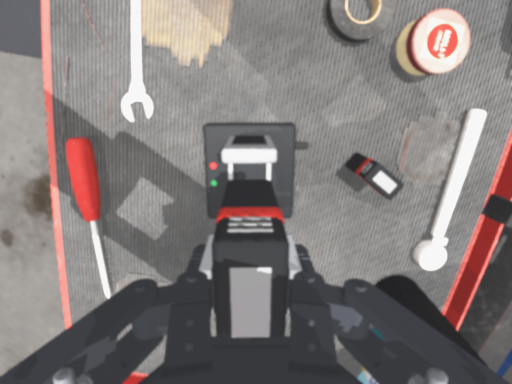

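The pack is held straight and clear of the charger. Its top faces the camera at (250,300), and the seat is empty. Now I carry it to bare worktop at about (480, 0) and turn it to the box's yaw.

Request:
send_rows:
  steps:
    - [0,[0.01,0.001,0],0]
    - [0,[0.0191,0.001,0],0]
    - [0,[0.0191,0.001,0],0]
    - [0,[0.0191,0.001,0],0]
    - [0,[0.0191,0.001,0],0]
    - [0,[0.0191,0.001,0],0]
    - [0,[0.0191,0.001,0],0]
    - [0,[0.0191,0.001,0],0]
    - [0,[0.0191,0.001,0],0]
    - [0,[0.0191,0.001,0],0]

```text
t: 7.8
tcp_pos: [479.2, 1.9, 187.8]
orientation: [-0.001, 0.614, 0.789, -0.0]
contact_force: [0.1, 0.4, -2.9]
grip_width: 29.3
grip_force: 42.7
```

Request:
send_rows:
  steps:
    - [0,[0,0,0.008],-0.05]
    - [0,[0,0,0.013],-0.05]
    - [0,[0,0,0.014],0]
    - [0,[0,0,0.014],0]
    - [0,[0,0,0.014],0]
    - [0,[0,0,0.014],0]
    - [0,[0,0,0.014],0]
    - [0,[0,0,0.014],0]
    - [0,[0,0,0.012],0]
    - [0,[0,0,0.008],0]

```text
t: 8.63
tcp_pos: [478.8, 1.0, 61.8]
orientation: [-0.002, 0.573, 0.819, -0.001]
contact_force: [0.2, 0.1, -4.3]
grip_width: 29.7
grip_force: 42.8
```

```bash
python3 -c "
from h import *
st()"
```

```text
t8.63 tcp [478.8   1.   61.8] theta_y 20.01 tilt [-0.004  0.001 -1.   ] F [ 0.2  0.1 -4.3] M [-0.05 -0.01 -0.  ] w 29.7 g 42.8
```

Request:
send_rows:
  steps:
    - [0,[0,0,0.002],0]
    - [0,[0,0,0.002],0]
    - [0,[0,0,0.002],0]
    - [0,[0,0,0.002],0]
    - [0,[0,0,0.001],0]
    - [0,[0,0,0.001],0]
    - [0,[0,0,0.001],0]
    - [0,[0,0,0],0]
    - [0,[0,0,0],0]
    - [0,[0,0,0],0]

```text
t: 9.47
tcp_pos: [480.7, 0.3, 53.4]
orientation: [0.0, 0.574, 0.819, 0.0]
contact_force: [0.5, -1.8, -4.1]
grip_width: 29.8
grip_force: 42.7
```

```bash
python3 -c "
from h import *
st()"
```

```text
t9.47 tcp [4.807e+02 3.000e-01 5.340e+01] theta_y 20.00 tilt [ 0. -0. -1.] F [ 0.5 -1.8 -4.1] M [ 0.01  0.02 -0.04] w 29.8 g 42.7
```

Request:
send_rows:
  steps:
    - [0,[0,0,0.001],0]
    - [0,[0,0,0.001],0]
    - [0,[0,0,0.001],0]
    - [0,[0,0,0.001],0]
    - [0,[0,0,0.001],0]
    - [0,[0,0,0.0005],0]
    - [0,[0,0,0.0005],0]
    - [0,[0,0,0],0]
    - [0,[0,0,0],0]
    - [0,[0,0,0],0]

```text
t: 10.3
tcp_pos: [480.6, 0.3, 47.4]
orientation: [0.0, 0.574, 0.819, 0.0]
contact_force: [-0.4, 0.3, -3.4]
grip_width: 29.9
grip_force: 42.7
```

```bash
python3 -c "
from h import *
st()"
```

```text
t10.30 tcp [4.806e+02 3.000e-01 4.740e+01] theta_y 20.00 tilt [ 0. -0. -1.] F [-0.4  0.3 -3.4] M [-0.02 -0.01 -0.03] w 29.9 g 42.7
```

Request:
send_rows:
  steps:
    - [0,[0,0,0.0005],0]
    - [0,[0,0,0.0005],0]
    - [0,[0,0,0.0003],0]
    - [0,[0,0,0],0]
    - [0,[0,0,0],0]
    - [0,[0,0,0],0]
    - [0,[0,0,0],0]
    - [0,[0,0,0],0]
    - [0,[0,0,0],0]
    - [0,[0,0,0],0]

```text
t: 11.13
tcp_pos: [480.8, 0.3, 46.8]
orientation: [0.0, 0.574, 0.819, -0.0]
contact_force: [-4.9, 0.4, 5.9]
grip_width: 29.6
grip_force: 43.8
```

```bash
python3 -c "
from h import *
st()"
```

```text
t11.13 tcp [4.808e+02 3.000e-01 4.680e+01] theta_y 20.00 tilt [ 0. -0. -1.] F [-4.9  0.4  5.9] M [0.11 0.77 0.01] w 29.6 g 43.8
```

The pack has touched the worktop. Releasing, then rising straight up.

Request:
send_rows:
  steps:
    - [37,[0,0,0],0]
    - [40,[0,0,0],0]
    - [45,[0,0,0],0]
    - [60,[0,0,0],0]
    - [80,[0,0,0],0]
    - [100,[0,0,0],0]
    - [100,[0,0,0],0]
    - [100,[0,0,0],0]
    - [100,[0,0,0],0]
    - [100,[0,0,0],0]

```text
t: 11.97
tcp_pos: [480.6, 0.3, 46.0]
orientation: [0.0, 0.574, 0.819, 0.0]
contact_force: [-0.1, 0.2, 0.8]
grip_width: 85.5
grip_force: 0.0
```

Request:
send_rows:
  steps:
    - [100,[0,0,-0.008],0]
    - [100,[0,0,-0.012],0]
    - [100,[0,0,-0.016],0]
    - [100,[0,0,-0.018],0]
    - [100,[0,0,-0.018],0]
    - [100,[0,0,-0.018],0]
    - [100,[0,0,-0.018],0]
    - [100,[0,0,-0.012],0]
    - [100,[0,0,0],0]
    - [100,[0,0,0],0]

```text
t: 12.8
tcp_pos: [481.1, 0.2, 167.1]
orientation: [0.001, 0.574, 0.819, 0.0]
contact_force: [-0.7, 0.5, -0.0]
grip_width: 85.4
grip_force: 0.0
```

Request:
send_rows:
  steps:
    - [100,[0,0,0],-0.1]
    - [100,[0,0,0],-0.1115]
    - [100,[0,0,0],-0.1242]
    - [100,[0,0,0],-0.1242]
    - [100,[0,0,0],-0.1242]
    - [100,[0,0,0],-0.1242]
    - [100,[0,0,0],-0.1242]
    - [100,[0,0,0],-0.1242]
    - [100,[0,0,0],-0.1242]
    - [100,[0,0,0],-0.1242]

```text
t: 13.63
tcp_pos: [479.5, 0.5, 164.1]
orientation: [-0.002, 0.005, 1.0, 0.0]
contact_force: [-0.2, 0.6, 0.1]
grip_width: 85.4
grip_force: 0.0
```

Request:
send_rows:
  steps:
    - [100,[0,0,0],-0.1242]
    - [100,[0,0,0],-0.1242]
    - [100,[0,0,0],-0.117]
    - [100,[0,0,0],0]
    - [100,[0,0,0],0]
    - [100,[0,0,0],0]
    - [100,[0,0,0],0]
    - [100,[0,0,0],0]
    - [100,[0,0,0],0]
    - [100,[0,0,0],0]

```text
t: 14.47
tcp_pos: [480.6, 0.3, 166.0]
orientation: [0.0, -0.173, 0.985, 0.0]
contact_force: [0.2, -0.2, 0.3]
grip_width: 85.3
grip_force: 0.0
```

```bash
python3 - <<'E'
from h import *
import pickle
s,M=st(); c=snap("wrist"); t=snap("top"); q=snap("scene"); pickle.dump((c,t,q),open("b.pkl","wb"))
def lab(c,X,z,w,lo=150):
    u,v=map(int,proj(c,X)); hsv=cv2.cvtColor(c["image"],cv2.COLOR_RGB2HSV)
    m=((hsv[...,1]<60)&(hsv[...,2]>lo)).astype(np.uint8);k=np.zeros_like(m);k[v-w:v+w,u-w:u+w]=m[v-w:v+w,u-w:u+w]
    n,l,sx,ce=cv2.connectedComponentsWithStats(k)
    for i in range(1,n):
        if sx[i,4]>40:
            pts=np.argwhere(l==i)[:,::-1].astype(np.float32);P=np.array([onz(c,*p,z) for p in cv2.boxPoints(cv2.minAreaRect(pts))])
            print(ce[i].round(1),sx[i,4],onz(c,*ce[i],z).round(1),[np.linalg.norm(P[j]-P[j-1]).round(1) for j in range(2)],[np.degrees(np.arctan2(*(P[j]-P[j-1])[[1,0]])).round(1) for j in range(2)])
print(proj(c,[480.8,.3,92]));lab(c,[480.8,.3,92],92,45); print("scene",proj(q,[480.8,.3,92]));lab(q,[480.8,.3,92],92,14)
save(c,"w4.png"); print(shift(M,np.array([480.8,.3,s["tcp_pos"][2]])-s["tcp_pos"]))
E
```

```text
t14.47 tcp [4.806e+02 3.000e-01 1.660e+02] theta_y 109.95 tilt [ 0.  0. -1.] F [ 0.2 -0.2  0.3] M [ 0.04 -0.02 -0.01] w 85.3 g 0.0
(np.float64(249.8258330530592), np.float64(204.26839948916532))
[285.4 166.9] 273 [443.4  15.3  92. ] [np.float64(15.5), np.float64(15.8)] [np.float64(-158.8), np.float64(110.1)]
[206.5 177.6] 54 [471.8 -38.3  92. ] [np.float64(6.2), np.float64(7.9)] [np.float64(-70.1), np.float64(-162.8)]
[207.9 197.9] 182 [487.1 -32.4  92. ] [np.float64(21.5), np.float64(7.0)] [np.float64(-162.8), np.float64(109.9)]
[250.2 203.1] 927 [4.798e+02 2.000e-01 9.200e+01] [np.float64(35.0), np.float64(16.7)] [np.float64(-70.0), np.float64(-161.4)]
[206.7 219.6] 50 [504.9 -27.7  92. ] [np.float64(7.0), np.float64(5.6)] [np.float64(-162.9), np.float64(110.1)]
[227.1 223.2] 67 [502.3 -11.4  92. ] [np.float64(4.4), np.float64(20.1)] [np.float64(-162.2), np.float64(110.0)]
scene (np.float64(216.72322021989237), np.float64(194.92944193249963))
[216.7 195.3] 65 [479.8  -0.5  92. ] [np.float64(34.5), np.float64(16.4)] [np.float64(109.8), np.float64(37.9)]
[-0.2 -0.1  0. ]
```

View pics/w4.png

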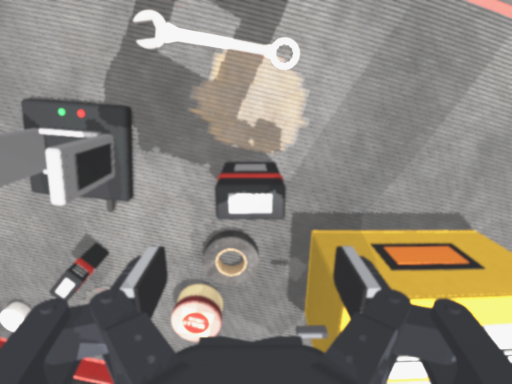

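The pack stands upright on bare worktop, label at (250,203), aligned at 110°. Tape (231,257) and tin (197,318) are untouched. Now I take it by its narrow sides, high up, so the gripper body stays above the lid.

Request:
send_rows:
  steps:
    - [100,[0,0,0.008],0]
    - [100,[0,0,0.014],0]
    - [100,[0,0,0.015],0]
    - [100,[0,0,0.015],0]
    - [100,[0,0,0.015],0]
    - [100,[0,0,0.015],0]
    - [100,[0,0,0.014],0]
    - [100,[0,0,0.009],0]
    - [100,[0,0,0.005],0]
    - [100,[0,0,0],0]

```text
t: 15.45
tcp_pos: [479.5, 0.5, 54.5]
orientation: [-0.001, -0.173, 0.985, 0.0]
contact_force: [-0.3, -0.8, 0.7]
grip_width: 85.3
grip_force: 0.0
```

Request:
send_rows:
  steps:
    - [85,[0,0,0],0]
    - [75,[0,0,0],0]
    - [68,[0,0,0],0]
    - [62,[0,0,0],0]
    - [55,[0,0,0],0]
    - [40,[0,0,0],0]
    - [40,[0,0,0],0]
    - [40,[0,0,0],0]
    - [40,[0,0,0],0]
    - [40,[0,0,0],0]
  squeeze: 40

```text
t: 16.28
tcp_pos: [481.5, 0.3, 57.2]
orientation: [0.001, -0.173, 0.985, -0.0]
contact_force: [-0.6, 1.3, 6.1]
grip_width: 55.5
grip_force: 44.0
```

```bash
python3 -c "
from h import *
st()"
```

```text
t16.28 tcp [4.815e+02 3.000e-01 5.720e+01] theta_y 109.98 tilt [ 0.002 -0.    -1.   ] F [-0.6  1.3  6.1] M [ 0.11  0.12 -0.01] w 55.5 g 44.0
```

Request:
send_rows:
  steps:
    - [40,[0,0,-0.005],0]
    - [40,[0,0,-0.012],0]
    - [40,[0,0,-0.018],0]
    - [40,[0,0,-0.02],0]
    - [40,[0,0,-0.02],0]
    - [40,[0,0,-0.02],0]
    - [40,[0,0,-0.02],0]
    - [40,[0,0,-0.02],0]
    - [40,[0,0,-0.016],0]
    - [40,[0,0,-0.009],0]

```text
t: 17.12
tcp_pos: [480.9, 0.2, 218.4]
orientation: [0.001, -0.173, 0.985, -0.001]
contact_force: [0.1, -0.8, -2.8]
grip_width: 55.2
grip_force: 43.5
```

```bash
python3 - <<'E'
from h import *
s,M=st(); t=snap("top")
print("to slot",shift(M,np.array([541.5,203.5,s["tcp_pos"][2]])-s["tcp_pos"]))
# refine the slot in scene and wrist views: flap gap / white plates
c=snap("wrist"); q=snap("scene"); print("slot px wrist",proj(c,[541.5,203.5,128]),"scene",proj(q,[541.5,203.5,128]))
hsv=cv2.cvtColor(q["image"],cv2.COLOR_RGB2HSV); m=((hsv[...,1]<70)&(hsv[...,2]>170)).astype(np.uint8)*255
k=np.zeros_like(m);k[125:160,140:215]=m[125:160,140:215];k=cv2.morphologyEx(k,cv2.MORPH_CLOSE,np.ones((5,5)))
n,l,sx,ce=cv2.connectedComponentsWithStats(k)
for i in range(1,n):
    if sx[i,4]>60: print(sx[i],ce[i].round(1),onz(q,*ce[i],128).round(1))
save(c,"w5.png")
cv2.imwrite("pics/s5.png",cv2.resize(q["image"][110:215,120:270,::-1],None,fx=5,fy=5,interpolation=2))
E
```

```text
t17.12 tcp [4.809e+02 2.000e-01 2.184e+02] theta_y 109.98 tilt [ 0.002 -0.001 -1.   ] F [ 0.1 -0.8 -2.8] M [ 0.   -0.07 -0.1 ] w 55.2 g 43.5
to slot [-126.4  170.4    0. ]
slot px wrist (np.float64(419.36577894372607), np.float64(314.6011084467008)) scene (np.float64(175.691610809682), np.float64(139.33531222657678))
[141 125  58  33 736] [173.7 139.7] [537.2 205.8 128. ]
```

View pics/s5.png

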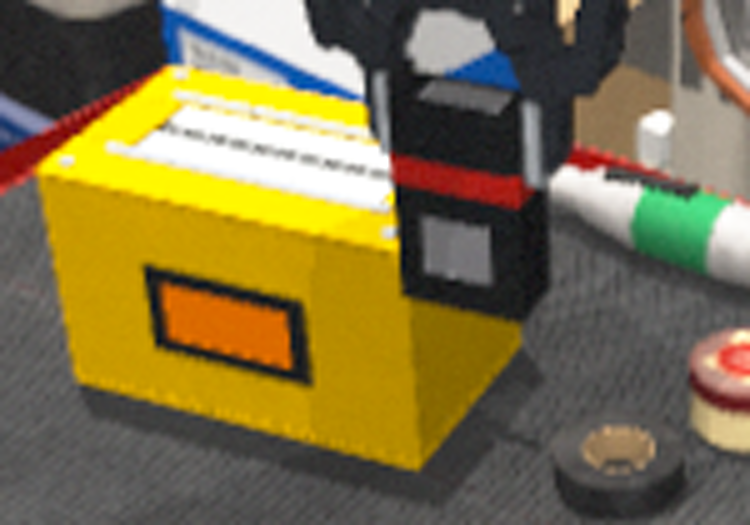

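The pack is held upright by its narrow sides in front of the box, red band at (460,180) in this crop. Lid screws are at (180,73) and (390,232). Checking the slot centre against the second view.

```bash
python3 - <<'E'
from h import *
import pickle
a=pickle.load(open("a.pkl","rb")); S=a["scene"];T=a["top"]
f=lambda x,y:(120+(x+.5)/5-.5,110+(y+.5)/5-.5)
A,B,C=[onz(S,*f(*p),128) for p in((180,73),(390,232),(66,160))]
print(A.round(1),B.round(1),C.round(1),"mid",((A+B)/2).round(1))
g=lambda x,y:(115+(x-400+.5)/4-.5,160+(y+.5)/4-.5)
P=[onz(T,*g(*p),128) for p in((704,46),(455,136),(504,277),(755,186))]; print(np.round(P,1),np.mean(P,0).round(1))
E
```

```text
[559.1 305.5 128. ] [524.1 104.9 128. ] [464.4 271.7 128. ] mid [541.6 205.2 128. ]
[[618.7 137.5 128. ]
 [560.5 303.7 128. ]
 [466.2 270.8 128. ]
 [524.2 103.9 128. ]] [542.4 204.  128. ]
```

Request:
send_rows:
  steps:
    - [40,[-0.006,0.008,0],0.008]
    - [40,[-0.0125,0.0168,0],0]
    - [40,[-0.0148,0.02,0],0]
    - [40,[-0.0148,0.02,0],0]
    - [40,[-0.0148,0.02,0],0]
    - [40,[-0.0148,0.02,0],0]
    - [40,[-0.0148,0.02,0],0]
    - [40,[-0.0148,0.02,0],0]
    - [40,[-0.0125,0.0168,0],0]
    - [40,[-0.0072,0.0093,0],0]

```text
t: 18.1
tcp_pos: [542.2, 205.6, 213.4]
orientation: [-0.002, -0.17, 0.985, 0.0]
contact_force: [-0.2, -0.8, -4.1]
grip_width: 55.3
grip_force: 43.6
```

Request:
send_rows:
  steps:
    - [40,[0,0,0.003],0]
    - [40,[0,0,0.003],0]
    - [40,[0,0,0.003],0]
    - [40,[0,0,0.003],0]
    - [40,[0,0,0.003],0]
    - [40,[0,0,0],0]
    - [40,[0,0,0],0]
    - [40,[0,0,0],0]
    - [40,[0,0,0],0]
    - [40,[0,0,0],0]

```text
t: 18.93
tcp_pos: [543.2, 203.8, 201.3]
orientation: [0.0, -0.169, 0.986, -0.0]
contact_force: [0.3, 1.2, -3.8]
grip_width: 55.2
grip_force: 43.7
```

```bash
python3 - <<'E'
from h import *
s,M=st(); print(shift(M,np.array([541.8,204.2,s["tcp_pos"][2]])-s["tcp_pos"]))
c=snap("wrist"); save(c,"w6.png"); print(proj(c,[541.8,204.2,128]))
E
```

```text
t18.93 tcp [543.2 203.8 201.3] theta_y 109.52 tilt [ 0.001  0.    -1.   ] F [ 0.3  1.2 -3.8] M [0.   0.01 0.  ] w 55.2 g 43.7
[ 1.2  0.8 -0. ]
(np.float64(251.0098860846685), np.float64(202.77052224282573))
```

View pics/w6.png

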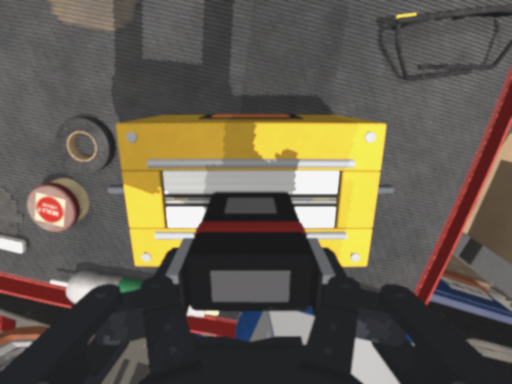

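The slot is centred under the pack. The flap gap is at v≈200 with ends at 163 and 340, which matches the projection (251,203). Lowering through the flaps.

Request:
send_rows:
  steps:
    - [40,[0.0012,0.0008,0.002],0]
    - [40,[0,0,0.004],0]
    - [40,[0,0,0.004],0]
    - [40,[0,0,0.004],0]
    - [40,[0,0,0.004],0]
    - [40,[0,0,0.004],0]
    - [40,[0,0,0.004],0]
    - [40,[0,0,0.004],0]
    - [40,[0,0,0.004],0]
    - [40,[0,0,0.004],0]
  squeeze: 60

```text
t: 19.82
tcp_pos: [543.0, 204.5, 165.1]
orientation: [0.002, -0.17, 0.986, 0.0]
contact_force: [-0.6, 1.0, 2.4]
grip_width: 55.4
grip_force: 70.7
```

Request:
send_rows:
  steps:
    - [40,[0,0,0.004],0]
    - [40,[0,0,0.004],0]
    - [40,[0,0,0.004],0]
    - [40,[0,0,0.004],0]
    - [40,[0,0,0.004],0]
    - [40,[0,0,0.004],0]
    - [40,[0,0,0.004],0]
    - [40,[0,0,0.004],0]
    - [40,[0,0,0.004],0]
    - [40,[0,0,0.004],0]

```text
t: 20.65
tcp_pos: [541.7, 204.2, 122.6]
orientation: [0.0, -0.17, 0.986, 0.0]
contact_force: [-0.2, -0.2, -0.1]
grip_width: 55.2
grip_force: 70.3
```

```bash
python3 -c "
from h import *
st()"
```

```text
t20.65 tcp [541.7 204.2 122.6] theta_y 109.52 tilt [ 0.  0. -1.] F [-0.2 -0.2 -0.1] M [ 0.03 -0.03 -0.05] w 55.2 g 70.3
```

Request:
send_rows:
  steps:
    - [40,[0,0,0.004],0]
    - [40,[0,0,0.004],0]
    - [40,[0,0,0.004],0]
    - [40,[0,0,0.004],0]
    - [40,[0,0,0.004],0]
    - [40,[0,0,0.004],0]
    - [40,[0,0,0.004],0]
    - [40,[0,0,0.004],0]
    - [40,[0,0,0.003],0]
    - [40,[0,0,0.002],0]

```text
t: 21.48
tcp_pos: [541.4, 204.1, 85.4]
orientation: [-0.0, -0.17, 0.986, -0.0]
contact_force: [-0.2, 1.1, -0.5]
grip_width: 55.1
grip_force: 70.3
```

Request:
send_rows:
  steps:
    - [40,[0,0,0.002],0]
    - [40,[0,0,0.002],0]
    - [40,[0,0,0.002],0]
    - [40,[0,0,0.002],0]
    - [40,[0,0,0.002],0]
    - [40,[0,0,0.002],0]
    - [40,[0,0,0.001],0]
    - [40,[0,0,0.001],0]
    - [40,[0,0,0],0]
    - [40,[0,0,0],0]

```text
t: 22.32
tcp_pos: [541.5, 204.1, 71.7]
orientation: [-0.0, -0.17, 0.986, -0.0]
contact_force: [0.8, 0.2, -3.0]
grip_width: 55.4
grip_force: 70.2
```

```bash
python3 -c "
from h import *
st()"
```

```text
t22.32 tcp [541.5 204.1  71.7] theta_y 109.52 tilt [-0. -0. -1.] F [ 0.8  0.2 -3. ] M [-0.02 -0.08 -0.  ] w 55.4 g 70.2
```

Request:
send_rows:
  steps:
    - [40,[0,0,0.001],0]
    - [40,[0,0,0.001],0]
    - [40,[0,0,0.001],0]
    - [40,[0,0,0.001],0]
    - [40,[0,0,0.001],0]
    - [40,[0,0,0.001],0]
    - [40,[0,0,0.0005],0]
    - [40,[0,0,0.0005],0]
    - [40,[0,0,0],0]
    - [40,[0,0,0],0]

```text
t: 23.15
tcp_pos: [541.7, 204.2, 65.0]
orientation: [0.0, -0.17, 0.986, 0.0]
contact_force: [-0.2, 0.4, -0.8]
grip_width: 55.2
grip_force: 70.9
```

```bash
python3 -c "
from h import *
st()"
```

```text
t23.15 tcp [541.7 204.2  65. ] theta_y 109.52 tilt [ 0.  0. -1.] F [-0.2  0.4 -0.8] M [ 0.    0.05 -0.03] w 55.2 g 70.9
```

Request:
send_rows:
  steps:
    - [40,[0,0,0.0005],0]
    - [40,[0,0,0.0005],0]
    - [40,[0,0,0.0005],0]
    - [40,[0,0,0],0]
    - [40,[0,0,0],0]
    - [40,[0,0,0],0]
    - [40,[0,0,0],0]
    - [40,[0,0,0],0]
    - [40,[0,0,0],0]
    - [40,[0,0,0],0]

```text
t: 23.98
tcp_pos: [541.8, 204.2, 63.4]
orientation: [0.0, -0.17, 0.986, -0.0]
contact_force: [2.3, 1.3, -2.5]
grip_width: 55.3
grip_force: 70.1
```

```bash
python3 -c "
from h import *
st()"
```

```text
t23.98 tcp [541.8 204.2  63.4] theta_y 109.52 tilt [ 0.  0. -1.] F [ 2.3  1.3 -2.5] M [ 0.03 -0.35 -0.05] w 55.3 g 70.1
```

Request:
send_rows:
  steps:
    - [40,[0,0,0.0005],0]
    - [40,[0,0,0.0003],0]
    - [40,[0,0,0],0]
    - [40,[0,0,0],0]
    - [40,[0,0,0],0]
    - [40,[0,0,0],0]
    - [40,[0,0,0],0]
    - [40,[0,0,0],0]
    - [40,[0,0,0],0]
    - [40,[0,0,0],0]

```text
t: 24.82
tcp_pos: [541.9, 204.2, 63.4]
orientation: [0.0, -0.17, 0.986, -0.0]
contact_force: [-0.1, -1.2, 5.2]
grip_width: 55.2
grip_force: 70.7
```

```bash
python3 -c "
from h import *
st()"
```

```text
t24.82 tcp [541.9 204.2  63.4] theta_y 109.52 tilt [ 0.  0. -1.] F [-0.1 -1.2  5.2] M [-0.19  0.23 -0.14] w 55.2 g 70.7
```

It rests on the floor: z has stalled and the force is up. Releasing and withdrawing.

Request:
send_rows:
  steps:
    - [66,[0,0,0],0]
    - [68,[0,0,0],0]
    - [72,[0,0,0],0]
    - [76,[0,0,0],0]
    - [82,[0,0,0],0]
    - [86,[0,0,0],0]
    - [86,[0,0,0],0]
    - [86,[0,0,0],0]
    - [86,[0,0,0],0]
    - [86,[0,0,0],0]

```text
t: 25.65
tcp_pos: [541.0, 204.0, 61.9]
orientation: [-0.001, -0.17, 0.986, -0.0]
contact_force: [0.5, 0.3, -4.4]
grip_width: 73.3
grip_force: 4.5
```

Request:
send_rows:
  steps:
    - [86,[0,0,-0.003],0]
    - [86,[0,0,-0.004],0]
    - [86,[0,0,-0.005],0]
    - [86,[0,0,-0.006],0]
    - [86,[0,0,-0.006],0]
    - [86,[0,0,-0.006],0]
    - [86,[0,0,-0.006],0]
    - [86,[0,0,-0.006],0]
    - [86,[0,0,-0.006],0]
    - [86,[0,0,-0.006],0]

```text
t: 26.48
tcp_pos: [544.0, 204.8, 120.9]
orientation: [0.003, -0.17, 0.986, 0.0]
contact_force: [0.9, -1.1, 0.4]
grip_width: 73.2
grip_force: 0.0
```

```bash
python3 -c "
from h import *
st()"
```

```text
t26.48 tcp [544.  204.8 120.9] theta_y 109.53 tilt [ 0.006  0.001 -1.   ] F [ 0.9 -1.1  0.4] M [ 0.04  0.02 -0.02] w 73.2 g 0.0
```

Request:
send_rows:
  steps:
    - [86,[0,0,-0.006],0]
    - [86,[0,0,-0.006],0]
    - [86,[0,0,-0.01],0]
    - [86,[0,0,-0.014],0]
    - [86,[0,0,-0.016],0]
    - [86,[0,0,-0.016],0]
    - [86,[0,0,-0.016],0]
    - [86,[0,0,-0.014],0]
    - [86,[0,0,-0.008],0]
    - [86,[0,0,0],0]

```text
t: 27.32
tcp_pos: [542.9, 204.5, 225.9]
orientation: [0.002, -0.17, 0.986, 0.0]
contact_force: [-0.8, -0.4, 0.9]
grip_width: 73.3
grip_force: 0.0
```

```bash
python3 - <<'E'
from h import *
st(); c=snap("wrist"); q=snap("scene")
o=np.zeros((600,700,3),np.uint8)
A=cv2.resize(c["image"][90:290,100:400,::-1],None,fx=2,fy=2,interpolation=2); o[:400,:600]=A
B=cv2.resize(q["image"][115:165,120:295,::-1],None,fx=4,fy=4,interpolation=2); o[400:600,:700]=B
cv2.imwrite("pics/fin.png",o)
E
```

```text
t27.32 tcp [542.9 204.5 225.9] theta_y 109.52 tilt [ 0.005  0.001 -1.   ] F [-0.8 -0.4  0.9] M [ 0.04 -0.05  0.05] w 73.3 g 0.0
```

View pics/fin.png

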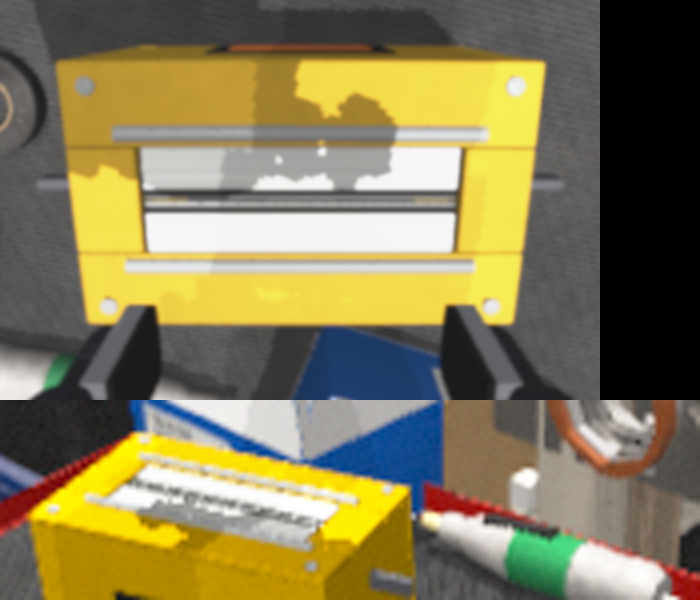

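Both flaps are shut and level, with the middle seam at (300,200) as at the start. The gripper is clear and nothing else has moved. Handing in.

```bash
python3 -c "
from h import *
print(robot.sign_off())"
```

```text
the job is handed in; nothing more can be done
None
```

The pack went from the charger to the bare worktop, was retaken by its narrow sides and lowered to the box floor. Both flaps look shut above it, and the job is handed in at about 27 s; the box hides the pack, so I judged its upright stance from the wrist force and height readings.

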